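Set the filling funnel and charge the bottle with zinc

ROBOT

A 7-joint arm with a two-finger parallel gripper is mounted at the origin on the work surface. World frame = base frame: x ahead of the robot, y to its left, z up, the work surface at z = 0. Lengths are in m, angles in rad, forces in N, time in s.
With the tool pointing down it reaches from about 0.4 to 0.9 m from the base axis. Payload 5.5 kg.
Tool frame: the origin (TCP) lies at the very end of the fingers, on their centre line; the grasp point (between the pads) lies 19 mm behind it; z points along the fingers, y is the direction in which the jaws open and shut (so a half turn about z gives the same grasp; the last joint's range is limited). The gripper opens to 92 mm and grips with 3 to 60 N. Pads are 19 mm wide; open, the fingers measure 130 mm over their backs; the gripper's body (75 mm by 190 mm) begins 47 mm behind the grasp point.
Start: joints at [1.598, 0.501, -0.427, 1.55, 0.221, 1.138, -0.21], TCP at [0.152, -0.632, 0.227] pointing down, gripper open.
Joint ranges: [-2.88, 2.88], [-0.31, 2.03], [-1.54, 1.56], [0.2, 2.42], [-1.41, 4.55], [0.19, 2.02], [-2.57, 2.57]. Speed limits (rad/s): [2.57, 2.57, 3.14, 3.14, 3.14, 3.14, 3.14].

INTERFACE

Orientations are given as [roll, pitch, yaw] about the fixed x, y, z axes, in that order (R = Rz(yaw) Ry(pitch) Rx(roll)).
In Python, from bench import arm, solver, monitor, imaging gives the robot as it stands. Calls block until the motion is done:
- arm.move_ptp(position, orientation): joint-space move of the TCP to a pose.
- arm.line_to(position, orientation=None, v=0.15, until_force=None): straight line of the TCP; orientation=None keeps the orientation; v is the mean speed in m/s. With until_force (N) it stops when the force on the tool has changed by that much, and returns True; else False.
- arm.movej(angles): joint-space move.
- arm.grip(opening, effort=None): finger opening in m; effort is the grip in N (None keeps the last); returns when the fingers have stopped.
- arm.wait(seconds).
- solver.inverse_kinematics(position, orientation): joint angles nearest the present ones, or None.
- monitor.get_state(): the state.
- imaging.grab_frame(name): name is "side" or "top" or "wrist"; returns a dict with "pixels" (400x640x3 uint8, red, green, blue), "camera_matrix" (3x3 intrinsics, pixels), "k1" (the pictures are not rectified: a ray, as slopes to the right and down, at radius r is drawn at 1 + k1 r^2 times it, then the intrinsics apply), "cam_to_world" (4x4, takes a point from camera to world coordinates); the wrist camera has in their place "mount" (4x4, takes a point from camera to tool coordinates, whose origin is the TCP and whose axes are the flange's). Camera axes: x right, y down, z forward; pixel columns grow to the right and rows downward; lengths in m; the calibration is good to about 2 mm. A picture is of the moment at which its call begins: read the wrist's pose just before it. There is no depth.
A pose or a line that the arm cannot do raises arm.PlanningError and nothing moves.
- arm.close_job(): hands the job in, once; it reports no verdict.
The state is a dict: "clock": time; "q": joint angles; "joint_velocities": joint speeds; "effort": joint torques, N m; "ee_pos": TCP position; "tcp_rot": TCP orientation; "force": force on the tool from outside, world axes, zero at the start; "torque": the same for the moment, N m; "width": finger opening in m.
Only numpy, scipy, OpenCV 4.12 (cv2) and the standard library are available. Lean on these libraries where they do the work, as an engineer would, in place of code of your own. Each camera call takes 0.05 s, during which the arm holds its last target.

TASK

Charge the bottle that stands under the funnel: pull back the red spring plunger on the stand, lower the funnel until its spout is inside the bottle's neck, and let the plunger drop fully home into the hole there. Then tip all four zinc granules from the blue scoop through the funnel into the bottle and lay the empty scoop flat on the bench again, right way up. Leave both bottles and everything else where they stand.

Things in the scene. Friction and masses are not known exactly. Their poses are not given: they have to be found in the camera images.
- stand: Filling stand, fixed to the bench: grey U-shaped base and an upright 25 mm square aluminium post, 286 mm tall, with a row of 13 mm holes in its front face, one every 30 mm. Origin: on the bench at the post's axis. x axis: level, from the front face (where the plunger is) backwards; y axis: level, from the post to the funnel; z up. The base's two prongs run along y on both sides of the bottle (130 mm over their outsides, 14 mm tall, ending 160 mm from the post).
- carriage (a joint): Height of the blue sleeve that slides on the post and carries the funnel, in m: 0 at the start, held in the top hole, growing as it is lowered, up to 0.126. Holes lie at 0, 0.030, 0.060, 0.090 and 0.120; the plunger drops in when the sleeve is within about 2 mm of one. When the plunger is out of the holes the sleeve stays where it is left: stiff slide, about 3 N to push it down, 13 N to lift it.
- plunger (a joint): Spring plunger on the sleeve's front, in m: 0 = home in a hole, growing as its knob is pulled straight out of the post's front (along the stand's -x). Its round-nosed pin is clear of the hole from 0.0095 on (it reads that when it rests on the post between holes); the stop is at 0.018. The spring pushes it back with 3.6 N at 0, 6.5 N at 0.0095 and 9 N at the stop, so it must be held out by hand while the sleeve is moved.
- knob (a point): Middle of the plunger's red knob, on its axis, 55 mm in front of the post's axis when home, 237 mm above the bench at the start; it moves with plunger and sleeve. The knob lies along the stand's x: a 22 mm round grip, 23 mm long, with a 32 mm flange at its free end. Take it from above, fingers on both sides along the stand's y. The steel barrel (20 mm round) ends 17 mm nearer the post.
- spout (a point): Centre of the lower end of the white funnel's spout. The funnel is clamped to the sleeve, 100 mm from the post's axis along the stand's y; spout 36 mm outside, 31 mm bore, 40 mm long; above it the cone, soon wider than a bottle's neck, widens over 42 mm to the mouth. With the sleeve in the right hole the spout's end is about 25 mm inside the neck; one hole higher it is 5 mm above the bottle, and one lower the cone would hit the bottle.
- funnel_mouth (a point): Centre of the funnel's round mouth, 100 mm outside, level with its rim, 90 mm above the spout's end and 18 mm above the knob's axis.
- tall_bottle: Open clear wide-mouth glass bottle, 80 mm round, 130 mm tall, neck 50 mm inside and 25 mm long. Origin: centre of its underside, z up. One of the two bottles stands under the funnel, the other one apart: which is which changes.
- tall_bottle_mouth (a point): Centre of the tall bottle's mouth, level with its rim, 130 mm above its underside.
- short_bottle: Open clear wide-mouth glass bottle like the tall one, 80 mm round but 100 mm tall; origin: centre of its underside.
- short_bottle_mouth (a point): Centre of the short bottle's mouth, level with its rim, 100 mm above its underside.
- scoop: Blue plastic scoop (about 90 g) lying flat on the bench: an open chute with a handle. Origin: on its underside; x axis towards the open pouring end, z up. The chute runs from x = -30 mm (back wall, 32 mm high) to the lip at x = 65 mm; side walls 28 mm high, 60 mm apart at the back, narrowing to 40 mm at the lip; 3 mm floor. The handle is a level bar 16 mm wide and 14 mm high, from x = -31 to -123 mm, its axis 27 mm above the underside.
- scoop_grip (a point): Point on the axis of the scoop's handle 25 mm behind the back wall (scoop x = -55 mm, 27 mm above its underside): the place to take it.
- scoop_lip (a point): Middle of the scoop's pouring lip, on the upper face of the floor (scoop x = 65 mm).
- zinc1: Zinc granule, a rounded grey lump 14 mm across and 12 mm high, 11 g, lying in the scoop at the start. Origin: its centre. The granules stay put while the scoop is level or tilted up to 15 degrees, and slide out over the lip between 17 and 30 degrees of tilt.
- zinc2: Zinc granule, a rounded grey lump 14 mm across and 12 mm high, 11 g, lying in the scoop at the start. Origin: its centre. The granules stay put while the scoop is level or tilted up to 15 degrees, and slide out over the lip between 17 and 30 degrees of tilt.
- zinc3: Zinc granule, a rounded grey lump 14 mm across and 12 mm high, 11 g, lying in the scoop at the start. Origin: its centre. The granules stay put while the scoop is level or tilted up to 15 degrees, and slide out over the lip between 17 and 30 degrees of tilt.
- zinc4: Zinc granule, a rounded grey lump 14 mm across and 12 mm high, 11 g, lying in the scoop at the start. Origin: its centre. The granules stay put while the scoop is level or tilted up to 15 degrees, and slide out over the lip between 17 and 30 degrees of tilt.
- red_cap_bottle: Closed glass reagent bottle with black contents and a red-topped stopper, 76 mm round, 150 mm tall. Not part of the job. Origin: centre of its underside.
- orange_cap_bottle: Closed glass reagent bottle with pale contents and an orange-topped stopper, 68 mm round, 130 mm tall. Not part of the job. Origin: centre of its underside.
- zinc_jar: Closed glass jar with a black lid, 64 mm round, 95 mm tall. Not part of the job. Origin: centre of its underside.
- beaker: Empty glass beaker, 76 mm round, 92 mm tall. Not part of the job. Origin: centre of its underside.
- wash_bottle: White wash bottle with a red cap and a bent spout, 70 mm round, 190 mm tall. Not part of the job. Origin: centre of its underside.
- bung: Red-brown rubber bung, 53 mm round, 32 mm high. Not part of the job. Origin: centre of its underside.
- spatula: Flat steel spatula, 165 mm long, 5 mm thick, lying on the bench. Not part of the job. Origin: centre of its underside.
There are look-alikes about, which are no part of the job. Of the things that look like the scoop, the middle-sized one is meant.

How it is judged:
By the outcome, as a careful person would: the job done as asked, in the order asked, and still so for the second after the job is handed in, with the robot touching nothing.
It also fails if it takes over 69 s, if anything falls off the work surface, if the arm or the gripper's body presses on something with over 40 N, if the wrist force passes 120 N, or if a joint passes its speed limit or range.

## Working session

There is one attempt and no reset: what is moved stays moved. The work goes in short steps, each a Python script; the robot and the scene stay as the last script left them, time stands still between calls to the robot, and variables do not carry over. Pictures are saved under pics/ and viewed, and the job is handed in when it is done.

```bash
ls; mkdir -p pics
python3 - <<'E'
from bench import arm, solver, monitor, imaging
import cv2,numpy as np
s=monitor.get_state();print(s)
for n in("side","top","wrist"):
    f=imaging.grab_frame(n);cv2.imwrite(f"pics/{n}0.png",f["pixels"][:,:,::-1]);print(n,f["camera_matrix"],f["k1"],f.get("cam_to_world",f.get("mount")))
E
```

```text
pics
{'clock': 0.0, 'q': array([ 1.59821804,  0.50185048, -0.42677985,  1.55144415,  0.22080181,
        1.13827234, -0.21028402]), 'joint_velocities': array([-4.09898768e-04, -1.04092250e-03,  4.32176811e-04, -2.73775328e-05,
        9.52395211e-04, -7.64489901e-04,  3.08546984e-04]), 'effort': array([ 9.75021503e-04, -5.66590726e+01, -5.81628263e+00, -2.79119468e+01,
       -6.87473849e-02,  3.07598209e-02,  1.47052074e-04]), 'ee_pos': array([ 0.1516304 , -0.63135698,  0.22567812]), 'tcp_rot': array([-3.13967463e+00, -6.63936672e-05,  2.35838702e-01]), 'force': array([-1.19573132, -0.17133153,  0.02525739]), 'torque': array([ 0.01646838, -0.04258475, -0.00614658]), 'width': 0.09190364753213293}
side [[467.16470861   0.         320.89604807]
 [  0.         467.16470861 192.140147  ]
 [  0.           0.           1.        ]] -0.11978877581192089 [[ 9.77062158e-01 -1.39757569e-01  1.60677817e-01  1.85457379e-01]
 [-2.12951082e-01 -6.45371974e-01  7.33584932e-01 -1.19431996e+00]
 [ 1.17291311e-03 -7.50974592e-01 -6.60330059e-01  1.32144020e+00]
 [ 0.00000000e+00  0.00000000e+00  0.00000000e+00  1.00000000e+00]]
top [[415.52731988   0.         316.79610253]
 [  0.         415.52731988 198.04765433]
 [  0.           0.           1.        ]] 0.027763468148258218 [[-0.01996682 -0.99858408  0.04930686  0.40899038]
 [-0.99979908  0.01985538 -0.00274907  0.07559276]
 [ 0.00176617 -0.04935184 -0.99877989  1.49337882]
 [ 0.          0.          0.          1.        ]]
wrist [[306.45345392   0.         315.49235316]
 [  0.         306.45345392 199.41847743]
 [  0.           0.           1.        ]] -0.032217130665822644 [[ 7.59123597e-04 -9.57081795e-01 -2.89816945e-01  7.87501266e-02]
 [ 9.99999649e-01  8.29179815e-04 -1.18935678e-04 -6.09420474e-04]
 [ 3.54141534e-04 -2.89816753e-01  9.57082088e-01 -1.57707287e-01]
 [ 0.00000000e+00  0.00000000e+00  0.00000000e+00  1.00000000e+00]]
```

View pics/side0.png

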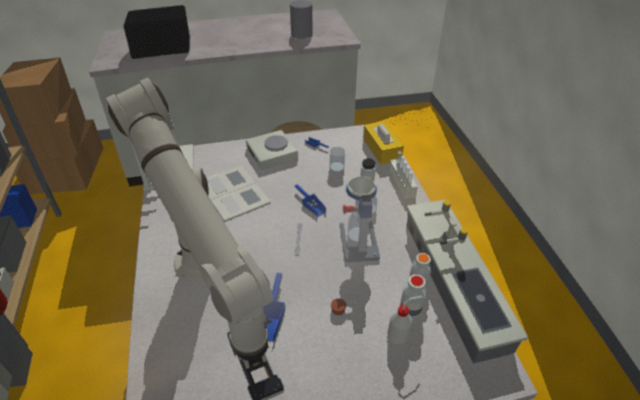

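View pics/top0.png

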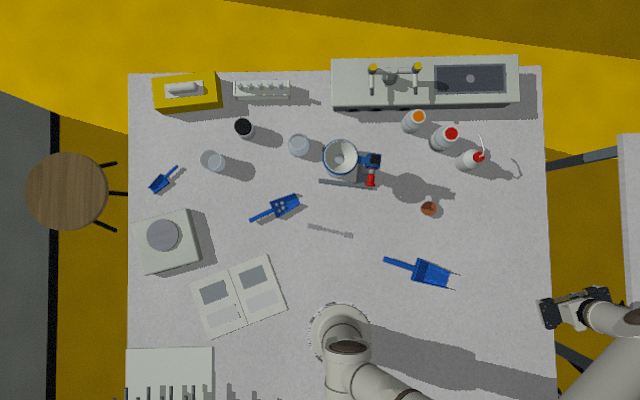

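View pics/wrist0.png

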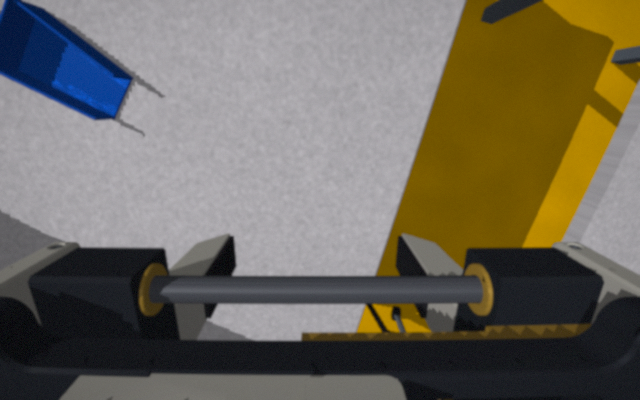

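```bash
cat > h.py <<'E'
from bench import arm, solver, monitor, imaging
import cv2,numpy as np
from scipy.spatial.transform import Rotation as Ro
def crop(img,x0,y0,x1,y1,k,name):
    c=cv2.resize(img[y0:y1,x0:x1],None,fx=k,fy=k,interpolation=cv2.INTER_CUBIC)
    cv2.imwrite(name,c)
def und(f,uv):
    K=f["camera_matrix"];p=((uv[0]-K[0,2])/K[0,0],(uv[1]-K[1,2])/K[1,1])
    p=np.array(p);rd=np.linalg.norm(p);r=rd
    for _ in range(30): r=rd/(1+f["k1"]*r*r)
    return p*(r/rd if rd>0 else 1)
def ray(f,uv,T=None):
    T=f["cam_to_world"] if T is None else T
    s=und(f,uv);d=T[:3,:3]@np.array([s[0],s[1],1]);return T[:3,3],d/np.linalg.norm(d)
def atz(f,uv,z,T=None):
    o,d=ray(f,uv,T);return o+d*(z-o[2])/d[2]
def tri(rs):
    A=np.zeros((3,3));b=np.zeros(3)
    for o,d in rs:
        M=np.eye(3)-np.outer(d,d);A+=M;b+=M@o
    x=np.linalg.solve(A,b)
    return x,[np.linalg.norm((np.eye(3)-np.outer(d,d))@(x-o)) for o,d in rs]
def wristT(f,s):
    T=np.eye(4);T[:3,:3]=Ro.from_euler('xyz',s["tcp_rot"]).as_matrix();T[:3,3]=s["ee_pos"];return T@f["mount"]
def proj(f,X,T=None):
    T=f["cam_to_world"] if T is None else T
    c=T[:3,:3].T@(np.asarray(X)-T[:3,3]);p=c[:2]/c[2];p=p*(1+f["k1"]*(p@p));K=f["camera_matrix"]
    return K[0,0]*p[0]+K[0,2],K[1,1]*p[1]+K[1,2]
E
python3 - <<'E'
from h import *
t=cv2.imread("pics/top0.png");s=cv2.imread("pics/side0.png")
crop(t,230,120,390,240,5,"pics/t1.png");crop(s,290,140,430,270,5,"pics/s1.png")
E
```

```text
(no output)
```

View pics/t1.png

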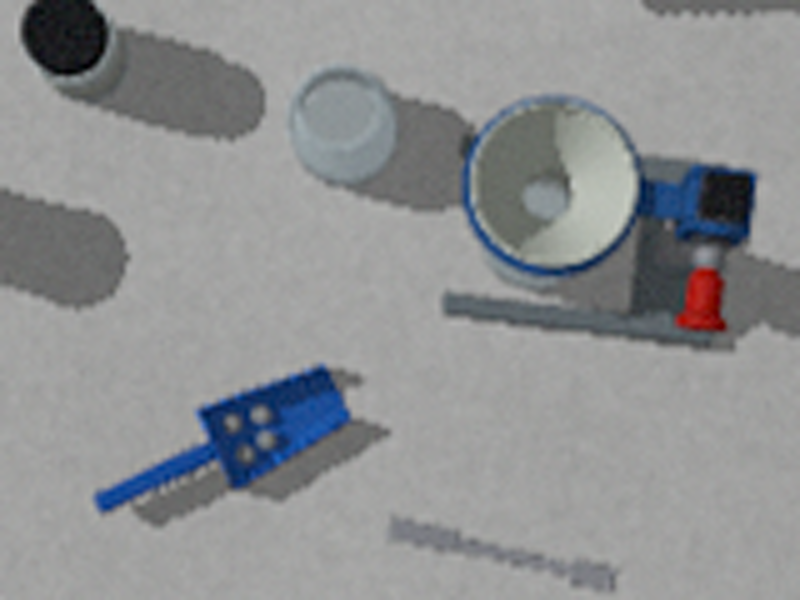

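View pics/s1.png

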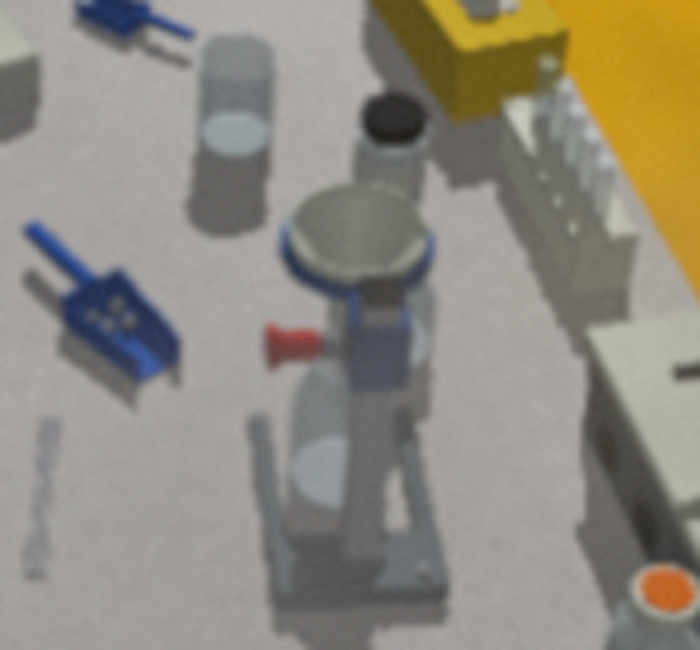

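Run:
```python
from h import *
t=imaging.grab_frame("top");s=imaging.grab_frame("side")
np.set_printoptions(precision=4,suppress=True)
def T(x,y):return (230+x/5-.4,120+y/5-.4)
def S(x,y):return (290+x/5-.4,140+y/5-.4)
kn=tri([ray(t,T(706,295)),ray(s,S(290,345))]);print("knob",kn)
print("mouth",tri([ray(t,T(553,186)),ray(s,S(358,237))]), atz(t,T(553,186),.255))
print("knob z.237",atz(t,T(706,295),.237))
print("sleeve top centre",atz(t,T(720,202),.28))
print("spout",atz(t,T(547,198),.165))
print("fork ends",atz(t,T(443,304),.014),atz(t,T(735,343),.014))
print("bottle apart",atz(t,T(343,125),.1),atz(t,T(343,125),.0))
a=atz(t,T(105,500),.03);b=atz(t,T(218,450),.03);print("scoop handle",a,b)
print("lip",atz(t,T(325,368),.03),atz(t,T(350,410),.03),"back",atz(t,T(200,412),.03),atz(t,T(237,487),.03))
for n,X in (("orange",(414,117)),("beaker",(212,160)),("jar",(243,128))): print(n,atz(t,X,.1))
```

```text
knob (array([ 0.5231, -0.092 ,  0.2377]), [np.float64(0.0036565528272067766), np.float64(0.003656552827206769)])
mouth (array([ 0.5935, -0.001 ,  0.2443]), [np.float64(0.0006112096295105372), np.float64(0.0006112096295107975)]) [ 0.5925 -0.0004  0.255 ]
knob z.237 [ 0.5268 -0.0928  0.237 ]
sleeve top centre [ 0.5774 -0.0967  0.28  ]
spout [ 0.5982 -0.0019  0.165 ]
fork ends [0.545  0.0652 0.014 ] [ 0.5129 -0.1425  0.014 ]
bottle apart [0.6597 0.1309 0.1   ] [0.6777 0.1349 0.    ]
scoop handle [0.4101 0.3056 0.03  ] [0.4436 0.2258 0.03  ]
lip [0.4999 0.1495 0.03  ] [0.4699 0.1324 0.03  ] back [0.4706 0.2381 0.03  ] [0.4173 0.2128 0.03  ]
orange [ 0.7457 -0.2625  0.1   ]
beaker [0.6129 0.4217 0.1   ]
jar [0.7197 0.3163 0.1   ]
```

Run:
```python
from h import *
np.set_printoptions(precision=3,suppress=True)
c=np.cos;sn=np.sin
th=np.radians(-8.7)
xs=np.array([c(th),sn(th),0]);ys=np.array([-sn(th),c(th),0])
post=np.array([.577,-.099,0])
def eul(zt,yt):
    zt=zt/np.linalg.norm(zt);xt=np.cross(yt,zt);return Ro.from_matrix(np.c_[xt,yt,zt]).as_euler('xyz')
Z=np.array([0,0,1.])
for a in (0,15,30,45,60):
  a=np.radians(a)
  zt=sn(a)*xs-c(a)*Z
  for sg in(1,-1):
    e=eul(zt,sg*ys)
    for nm,p in (("look",[.36,-.03,.33]),("knob",[.523,-.091,.222]),("knoblow",[.505,-.089,.132])):
      q=solver.inverse_kinematics(p,e)
      print(np.degrees(a),sg,nm,e,q)
```

```text
0.0 1 look [-3.142  0.     2.99 ] [ 0.955 -0.213 -0.799  2.046 -0.16   1.249  1.638]
0.0 1 knob [-3.142  0.     2.99 ] [ 1.116  0.677 -1.391  1.838  0.706  1.251  0.932]
0.0 1 knoblow [-3.142  0.     2.99 ] [ 0.914  0.553 -1.004  1.963  0.579  0.945  1.039]
0.0 -1 look [ 3.142  0.    -0.152] [ 1.099 -0.243 -0.904  2.044 -0.201  1.256 -1.451]
0.0 -1 knob [ 3.142  0.    -0.152] [ 0.867  0.399 -0.924  1.844  0.36   1.077 -1.917]
0.0 -1 knoblow [ 3.142  0.    -0.152] [ 0.762  0.463 -0.787  1.967  0.423  0.881 -1.971]
14.999999999999998 1 look [-3.142  0.262  2.99 ] None
14.999999999999998 1 knob [-3.142  0.262  2.99 ] [ 0.988  0.202 -0.955  2.065  0.288  0.715  1.288]
14.999999999999998 1 knoblow [-3.142  0.262  2.99 ] [ 1.144  0.509 -1.226  2.182  0.88   0.682  0.769]
14.999999999999998 -1 look [ 3.142 -0.262 -0.152] None
14.999999999999998 -1 knob [ 3.142 -0.262 -0.152] [ 1.1    0.243 -1.093  2.063  0.367  0.732 -1.922]
14.999999999999998 -1 knoblow [ 3.142 -0.262 -0.152] [ 0.92   0.348 -0.915  2.187  0.593  0.545 -2.134]
29.999999999999996 1 look [-3.142  0.524  2.99 ] None
29.9999999
[... 282 characters left out ...]
 -0.524 -0.152] [ 0.313  0.003 -0.207  2.302  0.075  0.315 -1.681]
29.999999999999996 -1 knoblow [ 3.142 -0.524 -0.152] None
45.0 1 look [-3.142  0.785  2.99 ] None
45.0 1 knob [-3.142  0.785  2.99 ] None
45.0 1 knoblow [-3.142  0.785  2.99 ] None
45.0 -1 look [ 3.142 -0.785 -0.152] None
45.0 -1 knob [ 3.142 -0.785 -0.152] None
45.0 -1 knoblow [ 3.142 -0.785 -0.152] None
59.99999999999999 1 look [-3.142  1.047  2.99 ] None
59.99999999999999 1 knob [-3.142  1.047  2.99 ] None
59.99999999999999 1 knoblow [-3.142  1.047  2.99 ] None
59.99999999999999 -1 look [ 3.142 -1.047 -0.152] None
59.99999999999999 -1 knob [ 3.142 -1.047 -0.152] None
59.99999999999999 -1 knoblow [ 3.142 -1.047 -0.152] None
```

Run:
```python
from h import *
s=imaging.grab_frame("side");t=imaging.grab_frame("top")
def draw(f,nm,c,zs,box,k,out):
    im=f["pixels"][:,:,::-1].copy();x0,y0,x1,y1=box
    im=cv2.resize(im[y0:y1,x0:x1],None,fx=k,fy=k,interpolation=cv2.INTER_CUBIC)
    for z,r,col in zs:
        P=[proj(f,[c[0]+r*np.cos(a),c[1]+r*np.sin(a),z]) for a in np.linspace(0,6.3,40)]
        cv2.polylines(im,[np.array([((u-x0+.5)*k,(v-y0+.5)*k) for u,v in P],np.int32)],True,col,1)
    return cv2.imwrite(out,im)
draw(s,0,(.594,-.001),[(0,.04,(0,255,0)),(.075,.04,(255,0,0)),(.105,.04,(0,0,255)),(.10,.027,(255,0,0)),(.13,.027,(0,0,255))],(320,160,390,260),8,"pics/ov.png")
draw(t,0,(.677,.133),[(0,.04,(0,255,0)),(.10,.027,(255,0,0)),(.13,.027,(0,0,255))],(280,125,330,170),10,"pics/ov2.png")
```

```text
(no output)
```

View pics/ov.png

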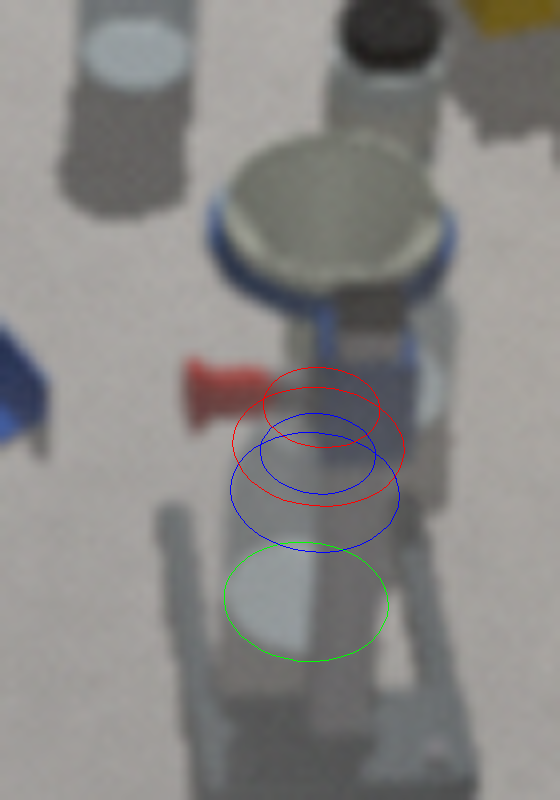

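View pics/ov2.png

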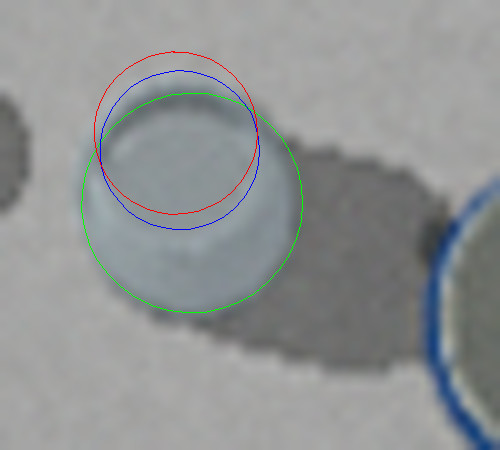

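```bash
cat >> h.py <<'E'
np.set_printoptions(precision=4,suppress=True)
th=np.radians(-8.7)
xs=np.array([np.cos(th),np.sin(th),0]);ys=np.array([-np.sin(th),np.cos(th),0]);Z=np.array([0,0,1.])
def eul(zt,yt):
    zt=zt/np.linalg.norm(zt);xt=np.cross(yt,zt);return Ro.from_matrix(np.c_[xt,yt,zt]).as_euler('xyz')
def look(name):
    s=monitor.get_state();f=imaging.grab_frame("wrist");T=wristT(f,s)
    cv2.imwrite(f"pics/{name}.png",f["pixels"][:,:,::-1]);np.savez(f"pics/{name}.npz",T=T,K=f["camera_matrix"],k1=f["k1"])
    return f,T
def load(name):
    d=np.load(f"pics/{name}.npz");return dict(camera_matrix=d["K"],k1=float(d["k1"])),d["T"]
def st():
    s=monitor.get_state();print("t%.2f"%s["clock"],"p",s["ee_pos"],"r",s["tcp_rot"],"F",s["force"],"w%.4f"%s["width"],"q",s["q"])
    return s
E
python3 - <<'E'
from h import *
k=np.array([.523,-.091,0])
e=eul(-Z,ys)
print(solver.inverse_kinematics(k-.06*ys+.36*Z,e))
arm.move_ptp(k-.06*ys+.36*Z,e);st();look("w1")
arm.move_ptp(k+.07*ys+.36*Z,e);st();look("w2")
E
```

```text
[ 1.2557  0.4488 -1.3631  1.6449  0.4443  1.4142  1.2595]
t2.56 p [ 0.5137 -0.1515  0.3596] r [-3.1415 -0.0006  2.9873] F [-0.3563 -0.5637  0.3702] w0.0917 q [ 1.2565  0.4492 -1.3616  1.6448  0.4445  1.4142  1.2592]
t3.19 p [ 0.5336 -0.0214  0.36  ] r [-3.1409  0.0001  2.9909] F [-0.383  -0.6527  0.0663] w0.0919 q [ 1.0052  0.4289 -1.3392  1.6483  0.4236  1.4047  1.0338]
```

View pics/w1.png

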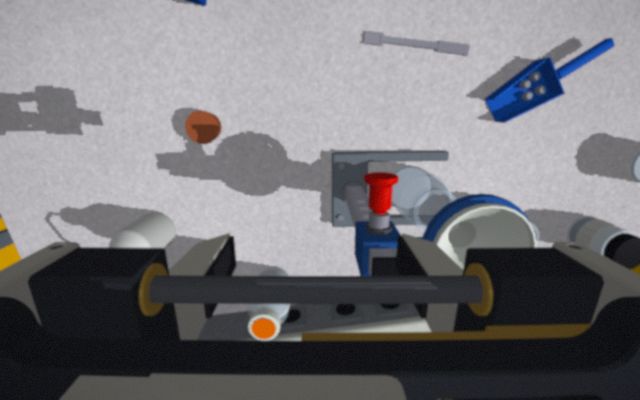

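View pics/w2.png

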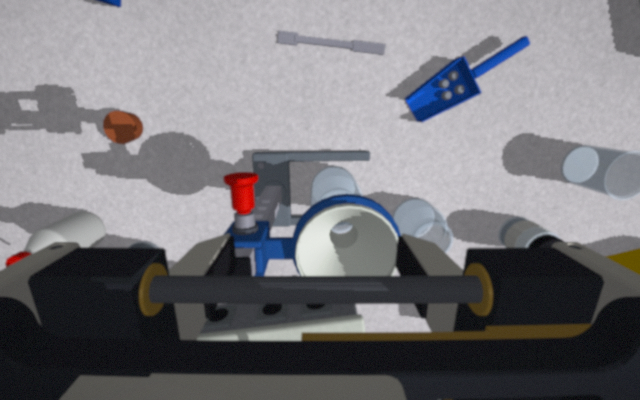

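Both wrist views show the knob (w1 about (380,193), w2 about (241,193)), the scoop with four granules, the fork and bottles. Next, the enlarged crops.

Run:
```python
from h import *
a=cv2.imread("pics/w1.png");b=cv2.imread("pics/w2.png")
c1=cv2.resize(a[140:290,320:480],None,fx=5,fy=5,interpolation=cv2.INTER_CUBIC)[:600]
cv2.imwrite("pics/w1k.png",c1)
crop(b,210,150,370,270,5,"pics/w2k.png")
crop(a,470,30,620,130,5,"pics/w1s.png");crop(b,390,30,540,130,5,"pics/w2s.png");crop(b,300,150,460,260,5,"pics/w2b.png")
```

```text
(no output)
```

View pics/w1k.png

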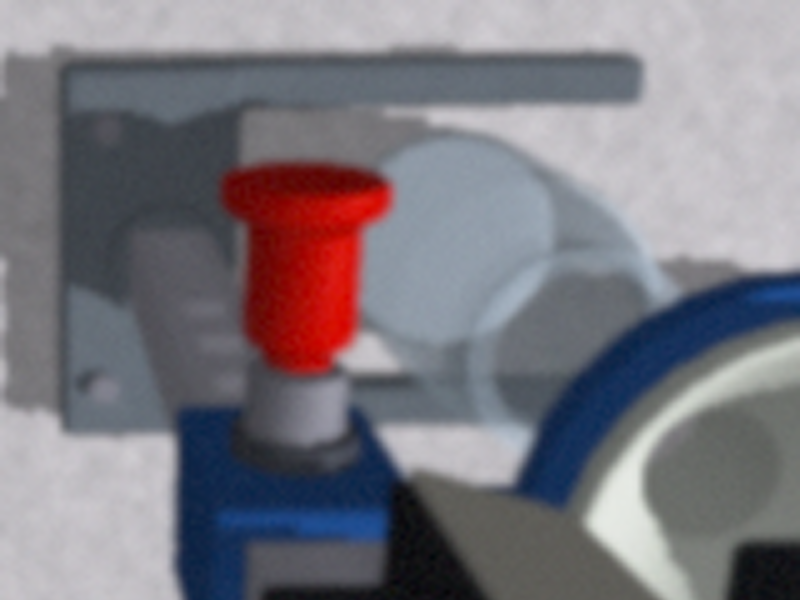

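View pics/w2k.png

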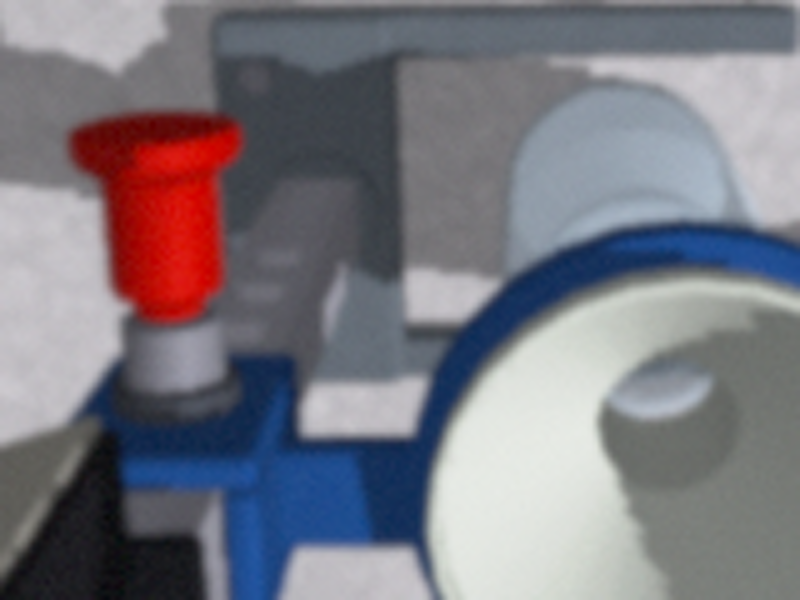

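View pics/w1s.png

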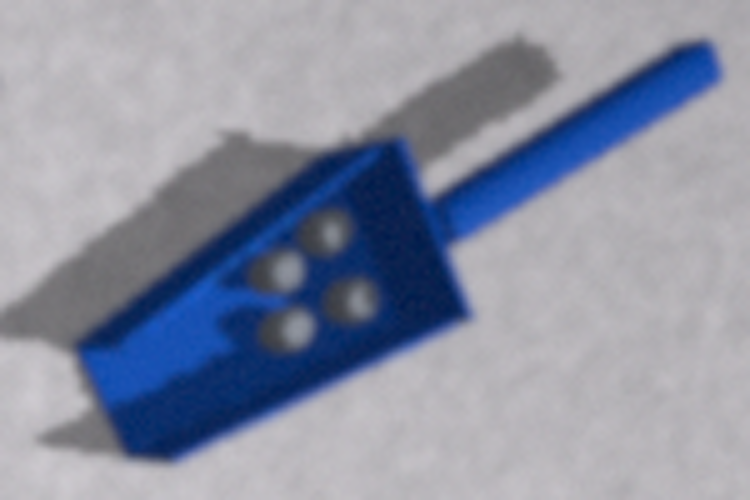

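View pics/w2s.png

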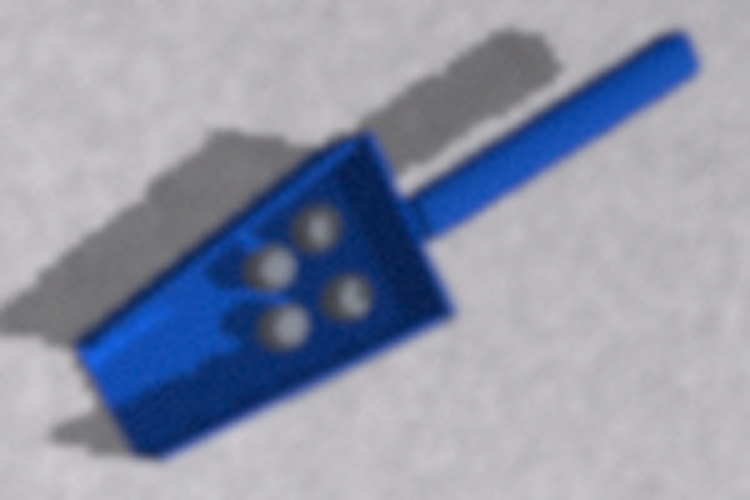

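View pics/w2b.png

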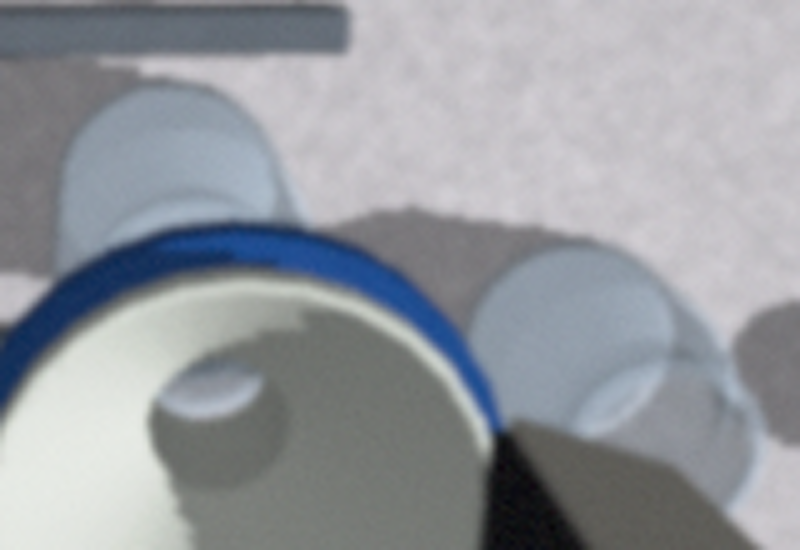

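Run:
```python
from h import *
f1,T1=load("w1");f2,T2=load("w2")
P1=lambda x,y:(320+x/5-.4,140+y/5-.4)
P2=lambda x,y:(210+x/5-.4,150+y/5-.4)
def tr(a,b): 
    x,r=tri([ray(f1,a,T1),ray(f2,b,T2)]);return x,np.round(r,4)
print("grip mid",tr(P1(303,293),P2(166,240)))
print("flange top edge ctr",tr(P1(306,228),P2(158,178)))
print("barrel/collar",tr(P1(296,445),P2(178,392)))
print("fork tip corner",tr(P1(641,102),P2(796,52)))
print("fork base corner",tr(P1(64,66),P2(216,18)))
a=atz(f1,P1(64,62),.014,T1);b=atz(f1,P1(641,55),.014,T1);d=b-a;print("fork yaw",np.degrees(np.arctan2(-d[0],d[1])),d)
a=atz(f2,P2(216,12),.014,T2);b=atz(f2,P2(793,6),.014,T2);d=b-a;print("fork yaw",np.degrees(np.arctan2(-d[0],d[1])),d)
S1=lambda x,y:(470+x/5-.4,30+y/5-.4)
S2=lambda x,y:(390+x/5-.4,30+y/5-.4)
for n,a,b in (("hend R",(718,75),(697,68)),("hend L",(708,42),(682,33)),("hroot low",(455,240),(430,238)),("back R",(470,316),(453,312)),("back L",(402,140),(368,133)),("lip R",(178,460),(162,458)),("lip L",(80,347),(80,347)),("lip floorR",(130,455),(138,453)),("g1",(285,330),(285,325)),("g2",(280,270),(271,266)),("g3",(328,232),(316,228)),("g4",(352,300),(348,297))):
    print(n,tr(S1(*a),S2(*b)))
def circ(im,f,T,c,z,r,col,box,k=5):
    P=[proj(f,[c[0]+r*np.cos(t),c[1]+r*np.sin(t),z],T) for t in np.linspace(0,6.3,60)]
    cv2.polylines(im,[np.array([((u-box[0]+.5)*k,(v-box[1]+.5)*k) for u,v in P],np.int32)],True,col,1)
im=cv2.imread("pics/w1k.png")
# base centre from base disc in w1: ctr ~ (460,240)
c=np.array([.594,-.001])
for z,r,col in((0,.04,(0,255,0)),(.1,.028,(255,0,0)),(.13,.028,(0,0,255)),(.255,.05,(0,255,255))): circ(im,f1,T1,c,z,r,col,(320,140))
cv2.imwrite("pics/o1.png",im)
im=cv2.imread("pics/w2b.png")
c=atz(f2,(300+575/5,150+345/5),.003,T2);print("apart",c)
for z,r,col in((0,.04,(0,255,0)),(.1,.028,(255,0,0)),(.13,.028,(0,0,255))): circ(im,f2,T2,c,z,r,col,(300,150))
c=np.array([.594,-.001])
for z,r,col in((0,.04,(0,255,0)),(.255,.05,(0,255,255))): circ(im,f2,T2,c,z,r,col,(300,150))
cv2.imwrite("pics/o2.png",im)
```

```text
grip mid (array([ 0.5282, -0.0903,  0.2367]), array([0.0002, 0.0002]))
flange top edge ctr (array([ 0.5155, -0.0888,  0.2378]), array([0.0001, 0.0001]))
barrel/collar (array([ 0.5591, -0.0946,  0.2372]), array([0.0002, 0.0002]))
fork tip corner (array([0.5524, 0.0655, 0.0151]), array([0., 0.]))
fork base corner (array([ 0.5126, -0.1223,  0.0121]), array([0.0005, 0.0005]))
fork yaw -7.9638175029105405 [0.0264 0.1885 0.    ]
fork yaw -8.000166457422194 [0.0264 0.1877 0.    ]
hend R (array([0.4112, 0.3151, 0.0309]), array([0.0003, 0.0003]))
hend L (array([0.4016, 0.3083, 0.0341]), array([0.0001, 0.0001]))
hroot low (array([0.448 , 0.2335, 0.0339]), array([0.0004, 0.0004]))
back R (array([0.4706, 0.2413, 0.0319]), array([0., 0.]))
back L (array([0.4168, 0.215 , 0.0352]), array([0.0001, 0.0001]))
lip R (array([0.5013, 0.1509, 0.0312]), array([0.0001, 0.0001]))
lip L (array([ 0.465 ,  0.1369, -0.0004]), array([0.0003, 0.0003]))
lip floorR (array([ 0.5015,  0.1534, -0.    ]), array([0.0001, 0.0001]))
g1 (array([0.4681, 0.2009, 0.0054]), array([0.0003, 0.0003]))
g2 (array([0.4494, 0.1948, 0.0113]), array([0.0001, 0.0001]))
g3 (array([0.4402, 0.2082, 0.0137]), array([0., 0.]))
g4 (array([0.462 , 0.2192, 0.0101]), array([0.0001, 0.0001]))
apart [0.6732 0.1389 0.003 ]
```

View pics/o1.png

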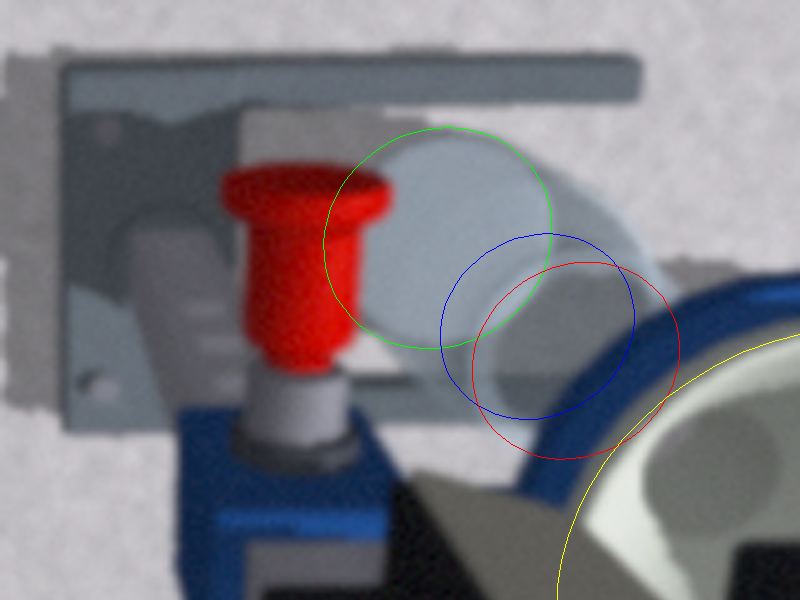

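View pics/o2.png

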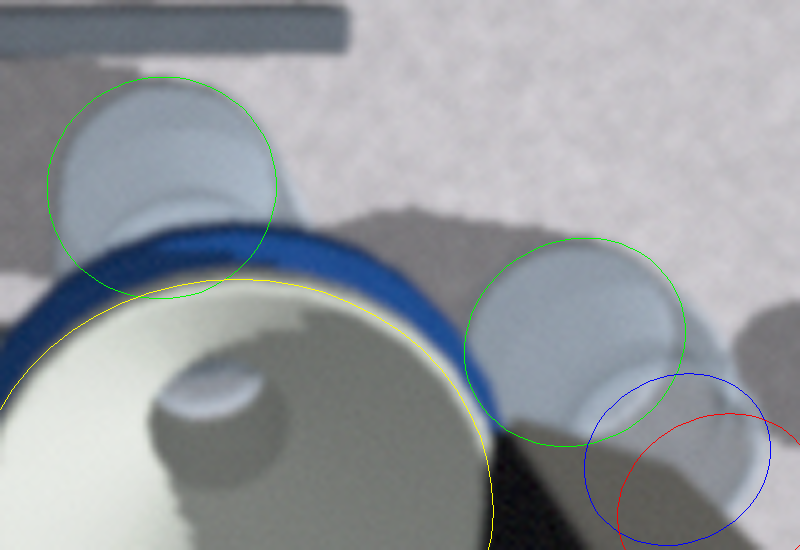

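```bash
sed -i 's/^th=.*/th=np.radians(-8.0)/' h.py
python3 - <<'E'
from h import *
k=np.array([.5272,-.0905,0]);e=eul(-Z,ys)
arm.grip(.056,effort=30)
arm.move_ptp(k+.31*Z,e);st()
r=arm.line_to(k+.2227*Z,v=.12,until_force=8);print(r);st();look("w3")
E
```

```text
t4.44 p [ 0.5266 -0.0919  0.309 ] r [ 3.1408 -0.0018  2.9993] F [-0.0296  1.6189  0.1197] w0.0559 q [ 1.1134  0.4788 -1.314   1.722   0.4766  1.3201  1.1306]
False
t5.32 p [ 0.5279 -0.0901  0.2235] r [3.1414 0.0013 3.0025] F [-0.9691  0.7689 -0.1468] w0.0561 q [ 1.0422  0.5578 -1.2282  1.8279  0.5719  1.1714  1.0566]
```

View pics/w3.png

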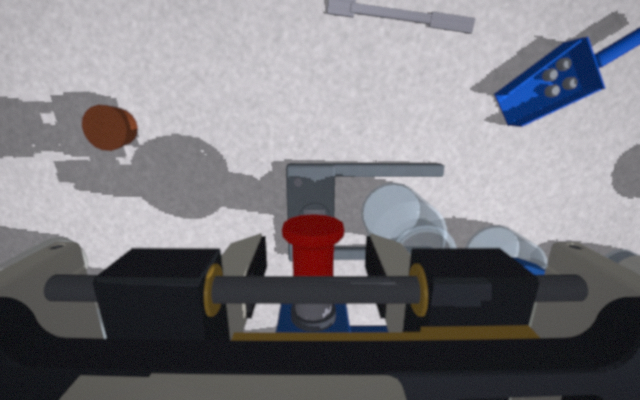

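Run:
```python
from h import *
arm.grip(.015,effort=35);a=st()
p=a["ee_pos"]
arm.line_to(p-.014*xs,v=.04);st();look("w4")
```

```text
t6.03 p [ 0.5271 -0.0913  0.2227] r [-3.1405 -0.0002  3.0013] F [-0.6705 -2.8295  1.3598] w0.0207 q [ 1.0429  0.5581 -1.2268  1.8289  0.5728  1.1718  1.0564]
t6.53 p [ 0.515  -0.0896  0.223 ] r [3.1405 0.0045 3.0016] F [ 7.2932 -1.9018 -5.4469] w0.0208 q [ 1.076   0.5365 -1.2476  1.8605  0.5589  1.1537  1.062 ]
```

View pics/w4.png

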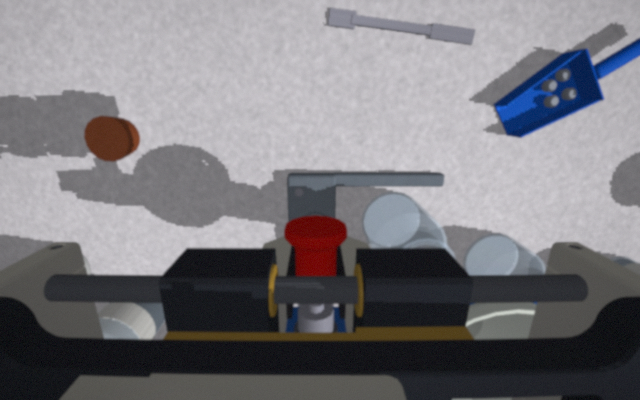

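Run:
```python
from h import *
k=np.array([.5272,-.0905,0]);t=k-.014*xs
print(arm.line_to(t+.1627*Z,v=.06,until_force=20));st();arm.wait(.1)
for _ in range(4): print(monitor.get_state()["ee_pos"],monitor.get_state()["force"])
look("w5");f=imaging.grab_frame("side");cv2.imwrite("pics/side5.png",f["pixels"][:,:,::-1])
crop(f["pixels"][:,:,::-1],290,140,430,270,5,"pics/s5.png")
```

```text
False
t7.72 p [ 0.5164 -0.0897  0.1638] r [-3.1416  0.0063  3.0009] F [ 6.7884 -4.2457  0.3922] w0.0211 q [ 1.0105  0.6023 -1.1675  1.9154  0.6436  1.0561  0.9977]
[ 0.5164 -0.0897  0.1638] [ 6.195  -4.3107  0.8384]
[ 0.5164 -0.0897  0.1638] [ 6.195  -4.3107  0.8384]
[ 0.5164 -0.0897  0.1638] [ 6.195  -4.3107  0.8384]
[ 0.5164 -0.0897  0.1638] [ 6.195  -4.3107  0.8384]
```

View pics/w5.png

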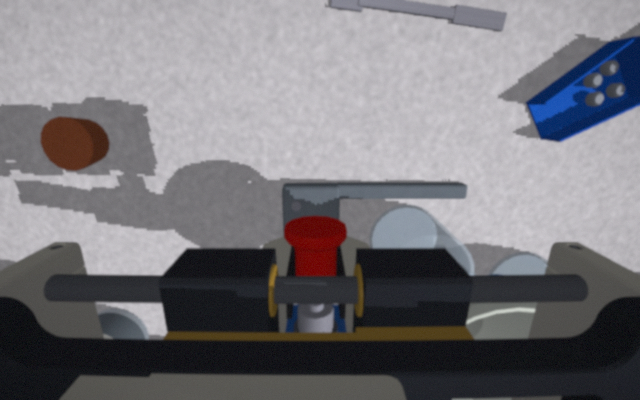

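View pics/side5.png

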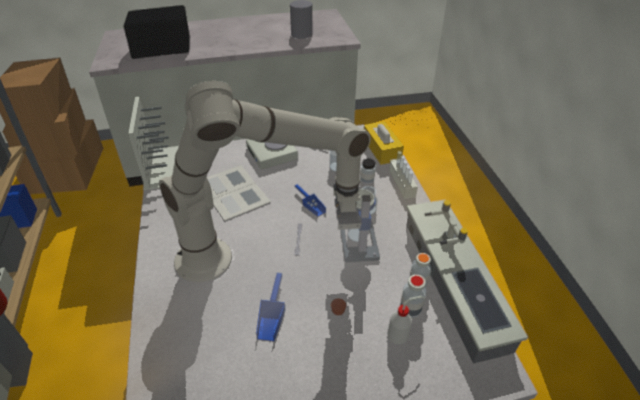

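Run:
```python
from h import *
k=np.array([.5272,-.0905,0]);t=k-.014*xs+.1627*Z
for d in (.004,.007,.010,.0125):
    r=arm.line_to(t+d*xs,v=.03,until_force=10);print(d,r);st()
    if r: break
```

```text
0.004 False
t8.21 p [ 0.5201 -0.0903  0.1638] r [-3.1415  0.0056  3.0008] F [ 5.3933 -3.3615  1.1979] w0.0210 q [ 1.0033  0.6081 -1.1629  1.9061  0.6463  1.0608  0.9977]
0.007 False
t8.46 p [ 0.5228 -0.0906  0.1637] r [-3.1414  0.005   3.0009] F [ 5.1098 -4.135   1.4612] w0.0206 q [ 0.9979  0.6124 -1.1595  1.8994  0.6483  1.0643  0.9977]
0.01 False
t8.71 p [ 0.5254 -0.091   0.1637] r [-3.1412  0.0043  3.0009] F [ 4.5148 -3.5477  2.3364] w0.0208 q [ 0.9925  0.6167 -1.1562  1.8926  0.6503  1.0679  0.9978]
0.0125 False
t8.96 p [ 0.5271 -0.0912  0.1633] r [-3.1409  0.0027  3.0011] F [ 2.6482 -4.5048  3.2482] w0.0211 q [ 0.988   0.6204 -1.1533  1.8874  0.6517  1.0713  0.9978]
```

Run:
```python
from h import *
arm.grip(.056);s=st();p=s["ee_pos"]
look("w6a")
print(arm.line_to(p+np.array([0,0,.115]),v=.15,until_force=12));st();look("w6")
f=imaging.grab_frame("side");crop(f["pixels"][:,:,::-1],290,140,430,270,5,"pics/s6.png")
```

```text
t9.72 p [ 0.5257 -0.0902  0.1627] r [ 3.1415 -0.0001  3.002 ] F [ 0.7412  0.4296 -0.0224] w0.0556 q [ 0.9876  0.6208 -1.1536  1.8892  0.6504  1.0719  0.9978]
False
t10.68 p [ 0.525  -0.0905  0.2768] r [-3.1413 -0.0013  3.0018] F [ 1.1007 -0.0933 -0.1802] w0.0559 q [ 1.0918  0.502  -1.286   1.7695  0.5059  1.2615  1.1066]
```

View pics/w6.png

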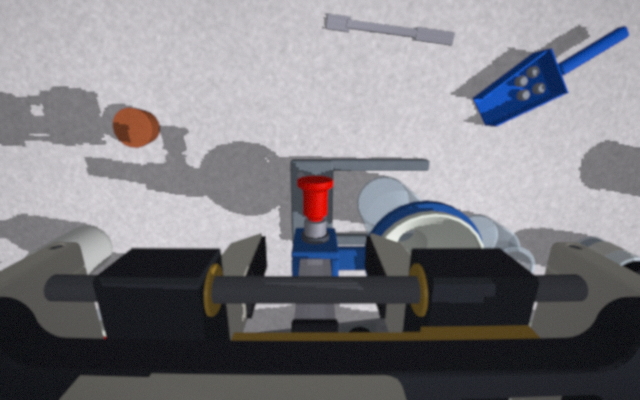

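View pics/s6.png

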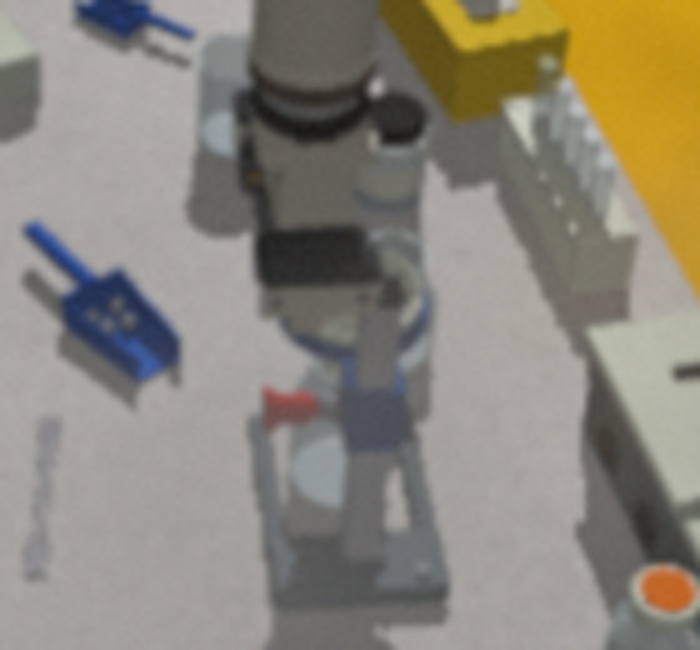

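Run:
```python
from h import *
a=cv2.imread("pics/w6.png");crop(a,270,150,350,250,6,"pics/w6k.png")
```

```text
(no output)
```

View pics/w6k.png

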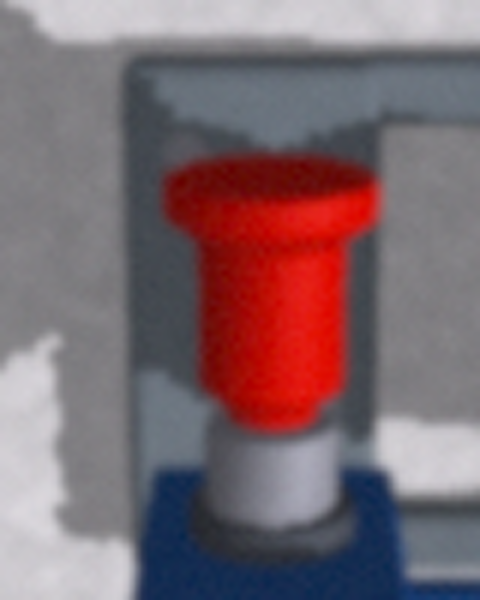

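```bash
cat >> h.py <<'E'
mouth=np.array([.594,.0,.195])
def scoopR(psi,b):  # scoop frame: x towards lip, pitched lip-down by b (deg)
    return Ro.from_euler('xyz',[0,np.radians(b),np.radians(psi)]).as_matrix()
LIP=np.array([.065,0,.003])
def tcp_for(lip,psi,b,tcp_s):
    R=scoopR(psi,b);p=lip+R@(tcp_s-LIP)
    e=Ro.from_matrix(R@np.diag([1.,-1,-1])).as_euler('xyz')  # tool x=u, y=-scoop y, z=-scoop z
    return p,e
E
python3 - <<'E'
from h import *
ts=np.array([-.055,0,.008])
for psi in (-40,-50,-65.3,-80,-98,-115,0,-20):
    u=np.array([np.cos(np.radians(psi)),np.sin(np.radians(psi)),0])
    out=[]
    for b in (0,20,40,50):
        p,e=tcp_for(mouth-.025*u+.008*Z,psi,b,ts);q=solver.inverse_kinematics(p,e);out.append(q is not None and np.round(q,2))
    print(psi,out)
u=np.array([np.cos(np.radians(-65.3)),np.sin(np.radians(-65.3)),0]);g=np.array([.434,.251,0])
for z in(.01,.2):print(solver.inverse_kinematics(g+z*Z,[np.pi,0,np.radians(-65.3)]))
E
```

```text
-40 [array([-1.28,  0.55,  1.37,  2.  , -0.61,  1.11, -1.91]), array([-0.94,  0.76,  1.36,  1.76, -0.81,  1.64, -1.66]), array([-0.59,  0.84,  1.13,  1.5 , -0.83,  1.99, -1.65]), array([-0.16,  0.72,  0.46,  1.36, -0.62,  1.96, -1.92])]
-50 [array([-1.27,  0.62,  1.36,  1.95, -0.67,  1.15, -2.08]), array([-0.94,  0.76,  1.36,  1.76, -0.87,  1.63, -1.83]), array([-0.58,  0.82,  1.13,  1.54, -0.91,  1.96, -1.8 ]), array([-0.26,  0.74,  0.68,  1.42, -0.8 ,  1.97, -1.95])]
-65.3 [array([-1.23,  0.71,  1.36,  1.86, -0.75,  1.21, -2.33]), array([-0.94,  0.77,  1.36,  1.75, -0.96,  1.6 , -2.09]), array([-0.58,  0.78,  1.13,  1.61, -1.03,  1.88, -2.02]), array([-0.37,  0.76,  0.9 ,  1.53, -1.02,  1.95, -2.04])]
-80 [array([ 0.62,  0.9 , -1.47,  1.72,  0.91,  1.4 ,  2.31]), array([-0.94,  0.77,  1.36,  1.74, -1.03,  1.55, -2.33]), array([-0.67,  0.89,  1.35,  1.68, -1.26,  1.93, -2.14]), array([-0.48,  0.82,  1.13,  1.64, -1.24,  1.96, -2.14])]
-98 [array([ 0.56,  0.92, -1.41,  1.6 ,  0.92,  1.42,  2.06]), array([ 0.84,  0.9 , -1.49,  1.68,  0.68,  1.18,  2.3 ]), array([-0.71,  0.82,  1.36,  
[... 161 characters left out ...]
83,  0.87, -1.45,  1.67,  0.73,  1.1 ,  2.01]), array([ 1.12,  0.92, -1.53,  1.81,  0.48,  0.82,  2.31]), array([-0.45,  0.48,  0.91,  1.91, -1.33,  1.35, -2.53])]
0 [array([ 0.62,  0.19, -0.75,  2.04,  0.16,  0.96, -1.78]), array([ 0.44,  0.41, -0.62,  1.72,  0.17,  1.43, -1.81]), array([ 0.24,  0.64, -0.43,  1.39,  0.13,  1.85, -1.79]), False]
-20 [array([-1.27,  0.44,  1.38,  2.07, -0.51,  1.04, -1.56]), array([-0.86,  0.59,  1.13,  1.76, -0.54,  1.52, -1.48]), array([-0.62,  0.87,  1.13,  1.45, -0.64,  2.  , -1.34]), array([-0.09,  0.74,  0.24,  1.27, -0.34,  2.01, -1.77])]
[ 0.2448  0.872  -1.0735  2.0396  1.0248  0.9065  2.155 ]
[ 0.4829  0.7489 -1.4884  1.9278  0.7942  1.2572  2.2929]
```

Run:
```python
from h import *
ts=np.array([-.055,0,.008])
for psi in (-20,-40,-65.3,-80,-98,-115,0):
    u=np.array([np.cos(np.radians(psi)),np.sin(np.radians(psi)),0])
    out=[]
    for b in (0,20,40,50):
        p,e=tcp_for(mouth-.025*u+.008*Z,psi,b,ts);e=(Ro.from_euler('xyz',e)*Ro.from_euler('z',np.pi)).as_euler('xyz')
        q=solver.inverse_kinematics(p,e);out.append(q is not None and np.round(q,2))
    print(psi,out)
g=np.array([.434,.251,0])
for z in(.01,.2):print(solver.inverse_kinematics(g+z*Z,[np.pi,0,np.radians(180-65.3)]))
```

```text
-20 [array([ 0.89,  0.4 , -1.26,  2.01,  0.45,  1.05,  0.64]), array([ 0.77,  0.62, -1.16,  1.71,  0.33,  1.45,  0.74]), array([ 0.61,  0.81, -1.01,  1.4 ,  0.21,  1.81,  0.79]), array([ 0.55,  0.92, -0.96,  1.24,  0.15,  1.99,  0.79])]
-40 [array([ 0.68,  0.42, -1.13,  1.94,  0.44,  1.05,  0.23]), array([ 0.73,  0.59, -1.09,  1.71,  0.22,  1.34,  0.46]), array([ 0.68,  0.77, -0.99,  1.45,  0.05,  1.64,  0.57]), array([ 0.65,  0.87, -0.94,  1.32, -0.02,  1.78,  0.59])]
-65.3 [array([ 0.45,  0.47, -0.95,  1.81,  0.43,  1.08, -0.23]), array([ 0.68,  0.56, -1.02,  1.7 ,  0.14,  1.19,  0.09]), array([ 0.77,  0.71, -0.99,  1.56, -0.09,  1.37,  0.31]), array([ 0.78,  0.78, -0.93,  1.48, -0.21,  1.47,  0.39])]
-80 [array([ 0.35,  0.51, -0.86,  1.72,  0.43,  1.11, -0.47]), array([ 0.64,  0.54, -0.97,  1.69,  0.11,  1.1 , -0.12]), array([ 0.83,  0.66, -1.01,  1.63, -0.16,  1.2 ,  0.16]), array([ 0.88,  0.74, -0.98,  1.59, -0.28,  1.27,  0.27])]
-98 [array([ 0.27,  0.56, -0.76,  1.61,  0.42,  1.14, -0.74]), array([ 0.6 ,  0.52, -0.9 ,  1.68,  0.09,  0.99, -0.39]), array([ 0.89,  0.6 , -1.02,  1.72, -0.23,  0.97, -0.03]), array([ 1.  ,  0.67, -1.04,  1.73, -0.36,  1.  ,  0.14])]
-115 [array([ 0.22,  0.61, -0.68,  1.51,  0.4 ,  1.16, -0.97]), array([ 0.54,  0.5 , -0.81,  1.67,  0.09,  0.9 , -0.66]), array([ 0.92,  0.52, -1.02,  1.81, -0.29,  0.76, -0.22]), array([ 1.09,  0.6 , -1.1 ,  1.86, -0.45,  0.74,  0.01])]
0 [array([ 1.07,  0.44, -1.37,  2.04,  0.5 ,  1.07,  1.04]), array([ 0.8 ,  0.65, -1.21,  1.71,  0.45,  1.54,  1.04]), array([ 0.56,  0.84, -1.04,  1.38,  0.39,  1.94,  1.04]), False]
[-0.007   0.6652 -0.707   2.0464  0.6912  0.6802 -0.7393]
[ 0.2658  0.4083 -1.0285  1.932   0.4083  1.0285 -0.5126]
```

Run:
```python
from h import *
psi=np.radians(-65.3);u=np.array([np.cos(psi),np.sin(psi),0]);g=np.array([.434,.251,0])
e=[np.pi,0,np.radians(180-65.3)]
arm.grip(.05)
arm.move_ptp(g+.03*u+.2*Z,e);st();look("g1")
arm.line_to(g-.03*u+.2*Z,e,v=.2);st();look("g2")
```

```text
t12.55 p [0.4471 0.2231 0.2001] r [3.1414 0.0004 2.0016] F [-0.4841 -0.3136  0.6523] w0.0499 q [ 0.327   0.4028 -1.0257  1.9359  0.4033  1.0259 -0.4479]
t13.05 p [0.4216 0.2782 0.2   ] r [3.1416 0.0002 2.0027] F [ 1.1145 -0.5223  0.4643] w0.0502 q [ 0.201   0.4162 -1.0261  1.9234  0.4146  1.0328 -0.5747]
```

View pics/g1.png

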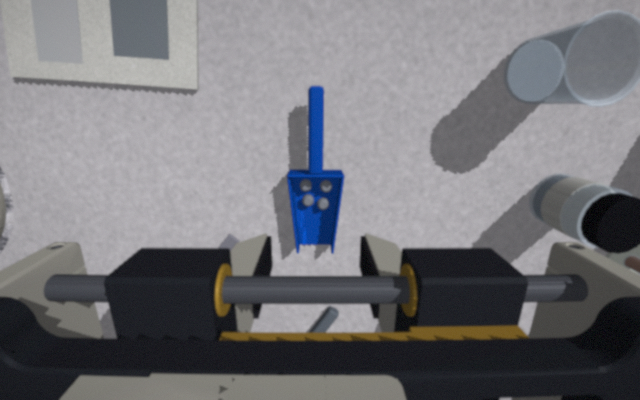

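View pics/g2.png

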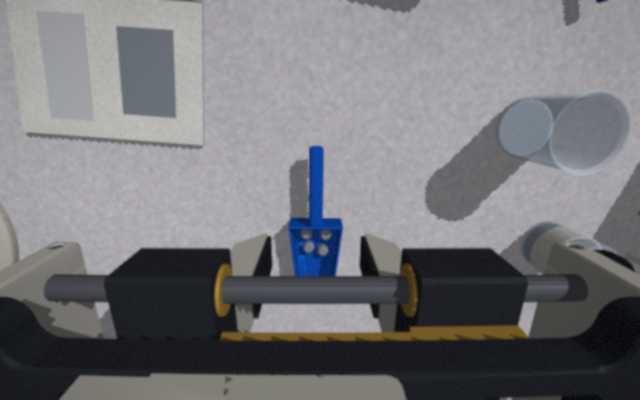

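Run:
```python
from h import *
a=cv2.imread("pics/g1.png");b=cv2.imread("pics/g2.png")
c=np.hstack([cv2.resize(x,None,fx=5,fy=5,interpolation=cv2.INTER_CUBIC) for x in(a[78:190,280:355],b[138:250,280:355])]);cv2.imwrite("pics/gg.png",c);print(c.shape)
```

```text
(560, 750, 3)
```

View pics/gg.png

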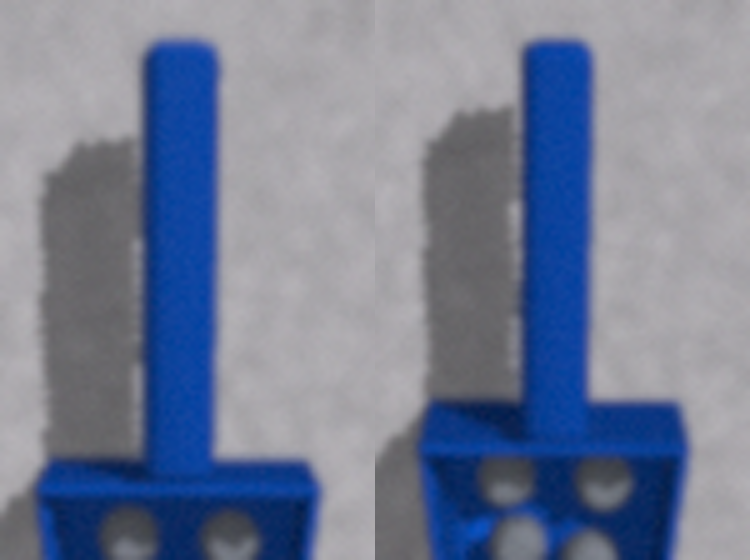

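Run:
```python
from h import *
f1,T1=load("g1");f2,T2=load("g2")
G1=lambda x,y:(280+x/5-.4,78+y/5-.4)
G2=lambda x,y:(280+x/5-.4,138+y/5-.4)
R={}
for n,a,b in(("bl",(38,490),(47,453)),("br",(318,488),(313,450)),("hend",(182,44),(182,44)),("hl",(147,70),(149,70)),("hr",(217,70),(215,70))):
    x,r=tri([ray(f1,G1(*a),T1),ray(f2,G2(*b),T2)]);R[n]=x;print(n,x,r)
m=(R["bl"]+R["br"])/2;d=m-R["hend"];print(m,d,np.hypot(*d[:2]),np.degrees(np.arctan2(d[1],d[0])))
w=R["br"]-R["bl"];print(np.degrees(np.arctan2(w[1],w[0]))+90-180, np.linalg.norm(w))
```

```text
bl [0.4167 0.2182 0.0357] [np.float64(0.00017513976866542882), np.float64(0.00017513976866532152)]
br [0.4715 0.2434 0.0336] [np.float64(0.00019378840915035592), np.float64(0.0001937884091503413)]
hend [0.4065 0.3135 0.0275] [np.float64(6.817757122125656e-05), np.float64(6.817757122120756e-05)]
hl [0.4023 0.3059 0.0305] [np.float64(4.104314673317021e-05), np.float64(4.104314673310898e-05)]
hr [0.4151 0.3118 0.0304] [np.float64(8.91322977344251e-05), np.float64(8.913229773450448e-05)]
[0.4441 0.2308 0.0346] [ 0.0376 -0.0828  0.0071] 0.09090210599610236 -65.58465181097621
-65.28988036363651 0.06034140264916831
```

Run:
```python
from h import *
g=np.array([.4343,.2526,0]);e=[np.pi,0,np.radians(180-65.4)]
arm.move_ptp(g+.08*Z,e)
r=arm.line_to(g+.010*Z,e,v=.1,until_force=10);print(r);st()
arm.grip(.005,effort=50);st()
arm.line_to(g+.06*Z,v=.06);st();look("g3")
f=imaging.grab_frame("top");crop(f["pixels"][:,:,::-1],230,120,390,240,5,"pics/t3.png")
```

```text
False
t14.51 p [0.4346 0.2531 0.0104] r [ 3.1408 -0.0002  2.0005] F [ 0.3177 -0.1901  0.6776] w0.0500 q [ 0.0281  0.6867 -0.7584  2.0422  0.7381  0.7049 -0.78  ]
t15.15 p [0.4344 0.2526 0.0101] r [3.1414 0.0001 2.0001] F [-0.2249 -0.1351  1.4599] w0.0155 q [ 0.0282  0.6869 -0.7579  2.0427  0.7383  0.7048 -0.7802]
t16.13 p [0.4341 0.2524 0.0598] r [-3.1411  0.0001  2.    ] F [-0.0154 -0.5904 -1.1649] w0.0157 q [ 0.0926  0.611  -0.8397  2.0289  0.6467  0.7877 -0.7079]
```

View pics/g3.png

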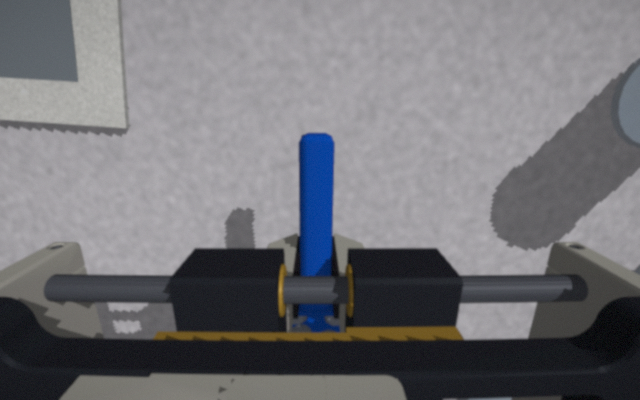

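View pics/t3.png

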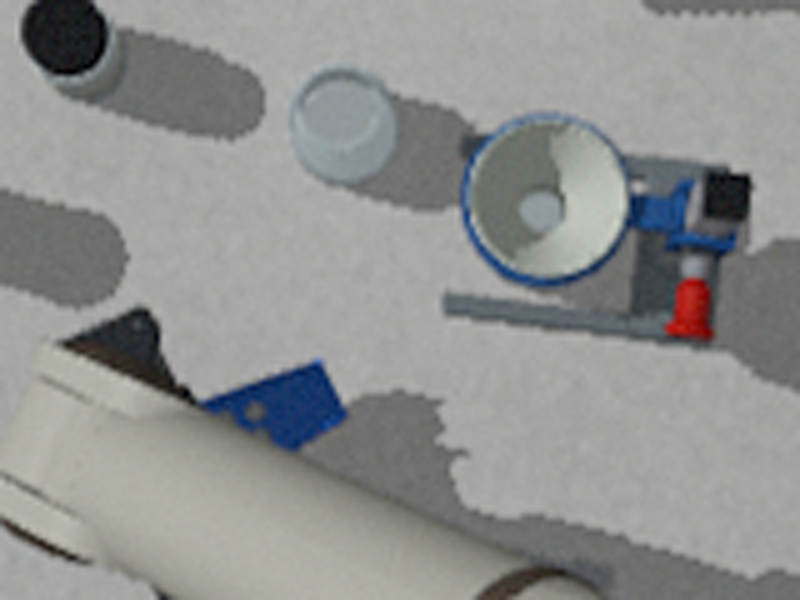

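Run:
```python
from h import *
t=imaging.grab_frame("top")
print("mouth",atz(t,(230+548/5-.4,120+199/5-.4),.195),"spout",atz(t,(230+541/5-.4,120+211/5-.4),.105))
mouth=np.array([.594,0,.195])
psi=-65.4;u=np.array([np.cos(np.radians(psi)),np.sin(np.radians(psi)),0])
ts=np.array([-.055,0,.010]);H=Ro.from_euler('z',np.pi)
def pose(back,up,b):
    p,e=tcp_for(mouth-back*u+up*Z,psi,b,ts);return p,(Ro.from_euler('xyz',e)*H).as_euler('xyz')
g=np.array([.4343,.2526,0])
p,e=pose(.022,.045,0)
arm.line_to(g+p[2]*Z,e,v=.2);st()
arm.line_to(p,e,v=.18);st()
p,e=pose(.022,.03,12);arm.line_to(p,e,v=.05);st()
f=imaging.grab_frame("side");crop(f["pixels"][:,:,::-1],290,120,430,240,5,"pics/s7.png")
f=imaging.grab_frame("top");crop(f["pixels"][:,:,::-1],230,120,390,240,5,"pics/t7.png")
```

```text
mouth [ 0.5933 -0.0008  0.195 ] spout [ 0.598  -0.0012  0.105 ]
t17.37 p [0.4337 0.2519 0.2459] r [-3.1397  0.0003  2.0001] F [-0.2868 -0.1094 -1.5992] w0.0152 q [ 0.3124  0.3514 -1.0733  1.8799  0.3433  1.1147 -0.4615]
t18.40 p [0.5339 0.1306 0.247 ] r [-3.1413 -0.0008  2.0024] F [ 0.005  -0.1556 -1.6307] w0.0157 q [ 0.4947  0.4386 -1.0054  1.7703  0.4015  1.1567 -0.2025]
t18.76 p [0.5368 0.1245 0.2564] r [-3.141  -0.2094  1.9977] F [-0.4866  0.8491 -1.0552] w0.0157 q [ 0.6456  0.511  -1.0638  1.7167  0.2517  1.1856 -0.0326]
```

View pics/s7.png

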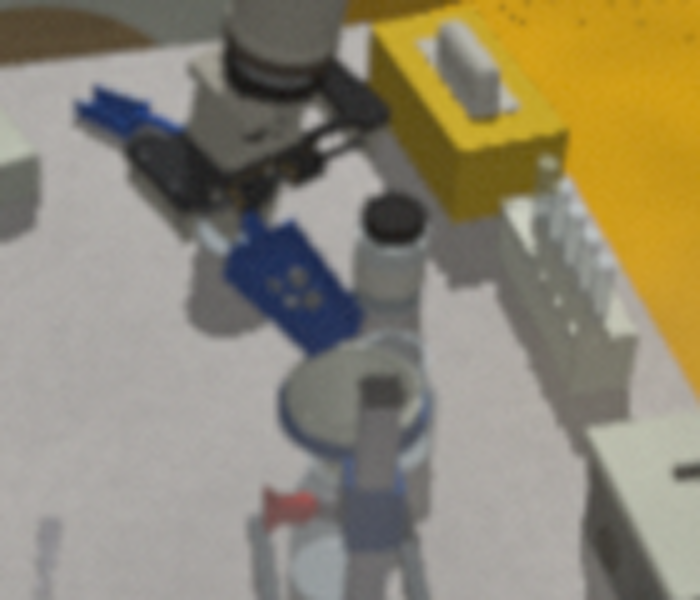

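View pics/t7.png

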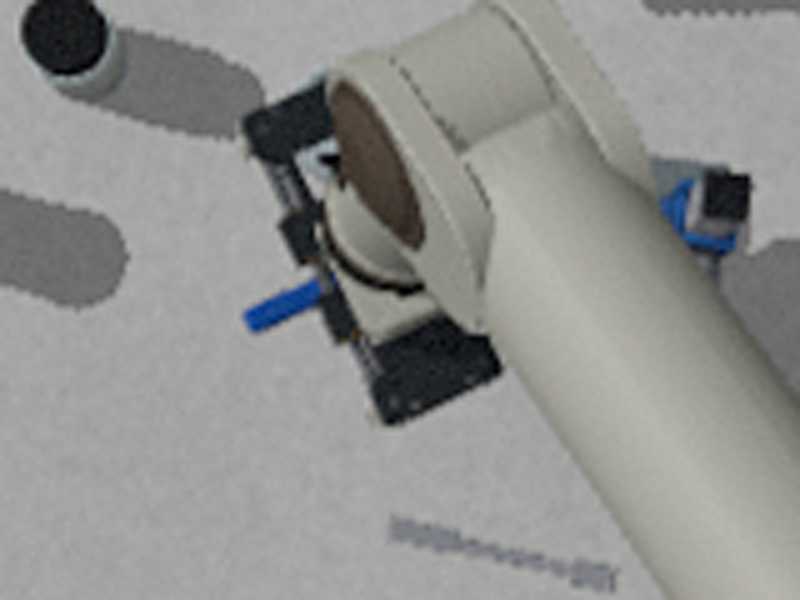

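Run:
```python
from h import *
f=imaging.grab_frame("side")
psi=-65.4;u=np.array([np.cos(np.radians(psi)),np.sin(np.radians(psi)),0])
R=scoopR(psi,12);L=mouth-.022*u+.03*Z
im=cv2.imread("pics/s7.png")
for X,col in((LIP,(0,0,255)),([.065,.02,.003],(0,255,0)),([.065,-.02,.003],(0,255,0)),([.065,.02,.028],(0,255,255)),([.065,-.02,.028],(0,255,255)),([-.03,.03,.032],(255,255,0)),([-.03,-.03,.032],(255,255,0))):
    x,y=proj(f,L+R@(np.array(X)-LIP));cv2.circle(im,(int((x-290+.5)*5),int((y-120+.5)*5)),3,col,-1)
for t in np.linspace(0,6.3,60):
    x,y=proj(f,mouth+.05*np.array([np.cos(t),np.sin(t),0]));cv2.circle(im,(int((x-290+.5)*5),int((y-120+.5)*5)),1,(255,0,255),-1)
cv2.imwrite("pics/s7o.png",im)
```

```text
(no output)
```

View pics/s7o.png

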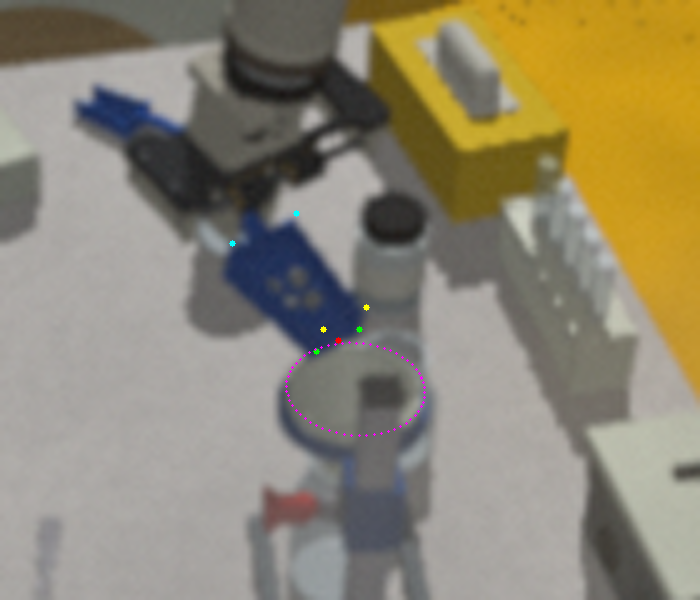

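Run:
```python
from h import *
psi=-65.4;u=np.array([np.cos(np.radians(psi)),np.sin(np.radians(psi)),0])
ts=np.array([-.055,0,.010]);H=Ro.from_euler('z',np.pi)
def pose(back,up,b):
    p,e=tcp_for(mouth-back*u+up*Z,psi,b,ts);return p,(Ro.from_euler('xyz',e)*H).as_euler('xyz')
p,e=pose(.022,.012,14);print(arm.line_to(p,e,v=.05,until_force=8))
n=0
for b in (18,21,24,27,30):
    p,e=pose(.022,.012,b);arm.line_to(p,e,v=.02)
    arm.wait(.15);st();f=imaging.grab_frame("side");cv2.imwrite(f"pics/p{b}.png",cv2.resize(f["pixels"][150:210,330:380,::-1],None,fx=5,fy=5,interpolation=cv2.INTER_CUBIC))
cv2.imwrite("pics/pour.png",np.hstack([cv2.imread(f"pics/p{b}.png") for b in (18,24,30)]))
```

```text
False
t20.06 p [0.5381 0.1221 0.2508] r [ 3.1416 -0.3141  2.0006] F [-0.3087 -0.2566 -0.5462] w0.0155 q [ 0.6989  0.5721 -1.0812  1.6985  0.2003  1.1945  0.0353]
t20.73 p [0.5391 0.1198 0.2565] r [-3.1415 -0.3666  2.0005] F [-0.5272 -0.2574 -0.6594] w0.0154 q [ 0.7271  0.5971 -1.0937  1.6784  0.1702  1.2177  0.0674]
t21.39 p [0.5402 0.1173 0.2622] r [-3.1416 -0.419   2.0006] F [-0.054  -0.8023  0.4693] w0.0156 q [ 0.7521  0.6235 -1.1046  1.6579  0.1422  1.242   0.0965]
t22.06 p [0.5415 0.1146 0.2677] r [-3.1416 -0.4714  2.0006] F [-0.5027 -0.1341 -0.6091] w0.0157 q [ 0.7744  0.6513 -1.1139  1.637   0.1158  1.2673  0.1228]
t22.73 p [0.5429 0.1116 0.2731] r [ 3.1415 -0.5237  2.0006] F [ 0.1701  0.911  -0.3611] w0.0153 q [ 0.7942  0.6802 -1.1218  1.6156  0.091   1.2932  0.1466]
```

View pics/pour.png

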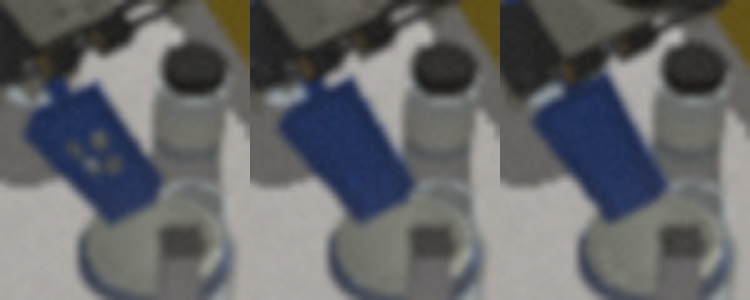

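Run:
```python
from h import *
psi=-65.4;u=np.array([np.cos(np.radians(psi)),np.sin(np.radians(psi)),0])
ts=np.array([-.055,0,.010]);H=Ro.from_euler('z',np.pi)
def pose(back,up,b):
    p,e=tcp_for(mouth-back*u+up*Z,psi,b,ts);return p,(Ro.from_euler('xyz',e)*H).as_euler('xyz')
p,e=pose(.022,.014,38);arm.line_to(p,e,v=.04);arm.wait(.2)
p,e=pose(.022,.06,15);arm.line_to(p,e,v=.08)
p,e=pose(.0,.07,0);p2,_=pose(.10,.07,0)
arm.line_to(p2,e,v=.12)
g=np.array([.4343,.2526,0])
arm.line_to(g+.24*Z,[np.pi,0,np.radians(180-65.4)],v=.2);st()
f=imaging.grab_frame("side");cv2.imwrite("pics/side8.png",f["pixels"][:,:,::-1]);crop(f["pixels"][:,:,::-1],290,140,430,270,5,"pics/s8.png")
f=imaging.grab_frame("top");crop(f["pixels"][:,:,::-1],230,120,390,240,5,"pics/t8.png")
```

```text
t25.61 p [0.4358 0.2515 0.2402] r [3.1409 0.0007 1.9984] F [-0.1949  0.2039 -0.7706] w0.0154 q [ 0.3089  0.3609 -1.0697  1.885   0.3552  1.1032 -0.4701]
```

View pics/s8.png

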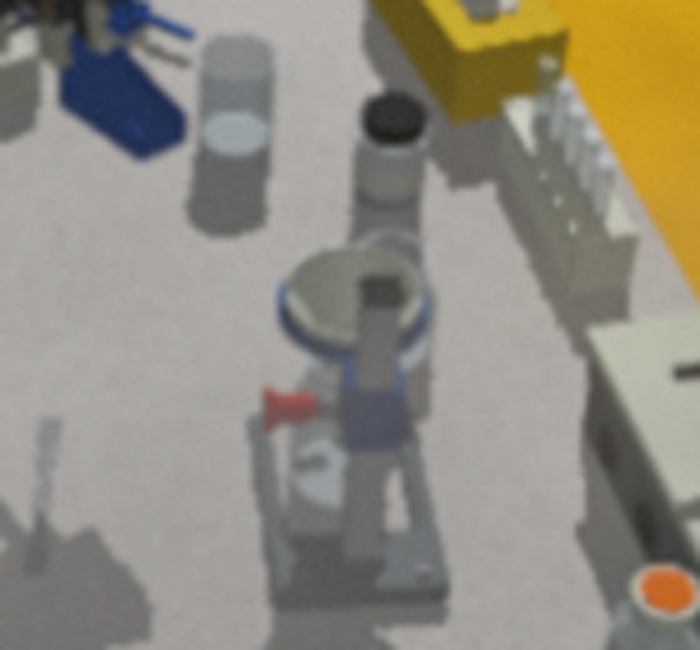

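View pics/t8.png

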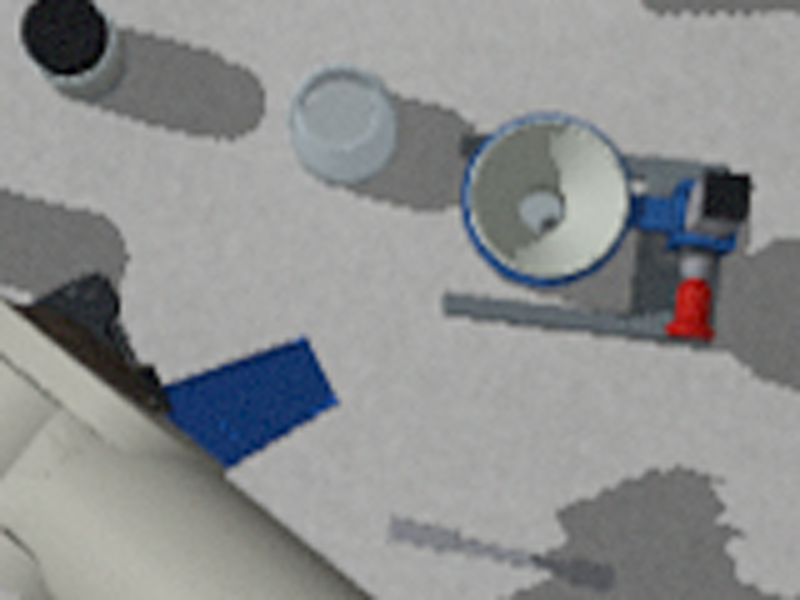

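Run:
```python
from h import *
g=np.array([.4343,.2526,0]);e=[np.pi,0,np.radians(180-65.4)]
arm.line_to(g+.03*Z,e,v=.2)
print(arm.line_to(g+.0098*Z,e,v=.03,until_force=5));st()
arm.grip(.05);st()
arm.line_to(g+.10*Z,v=.12);
arm.move_ptp(np.array([.43,.02,.30]),eul(-Z,ys));st();look("e1")
arm.move_ptp(np.array([.40,.20,.36]),eul(-Z,ys));st();look("e2")
for n in("side","top"):
    f=imaging.grab_frame(n);cv2.imwrite(f"pics/{n}9.png",f["pixels"][:,:,::-1])
crop(cv2.imread("pics/side9.png"),290,140,430,270,5,"pics/s9.png")
```

```text
True
t27.57 p [0.4339 0.2525 0.0099] r [-3.1407  0.0003  2.0004] F [-1.1175 -1.1783  6.1364] w0.0156 q [ 0.0304  0.6889 -0.7613  2.0428  0.7414  0.707  -0.7828]
t28.32 p [0.4334 0.2521 0.0094] r [-3.1397 -0.0002  1.9999] F [-0.5415 -0.2156  0.536 ] w0.0499 q [ 0.0309  0.6895 -0.7609  2.0436  0.7411  0.7064 -0.7826]
t30.81 p [0.4298 0.0202 0.2997] r [ 3.1413 -0.0004  3.0018] F [0.6524 0.7053 0.4228] w0.0502 q [ 1.3067  0.1868 -1.5241  1.9565  0.2012  1.1837  1.1375]
t31.65 p [0.3999 0.1992 0.3598] r [-3.1398  0.0004  3.0018] F [ 0.0183 -0.7638  0.2428] w0.0497 q [ 1.2941 -0.2962 -1.5298  1.8302 -0.3027  1.3349  1.27  ]
```

View pics/e1.png

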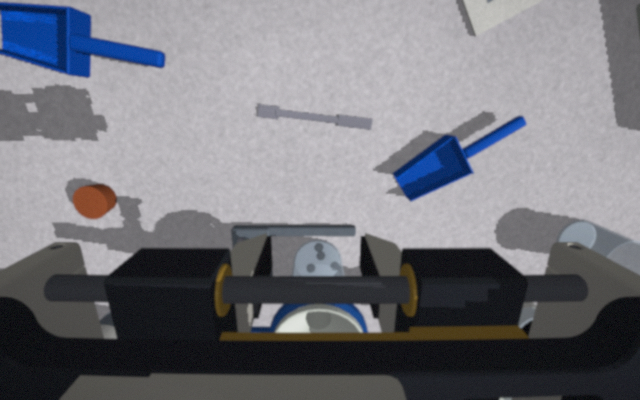

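View pics/e2.png

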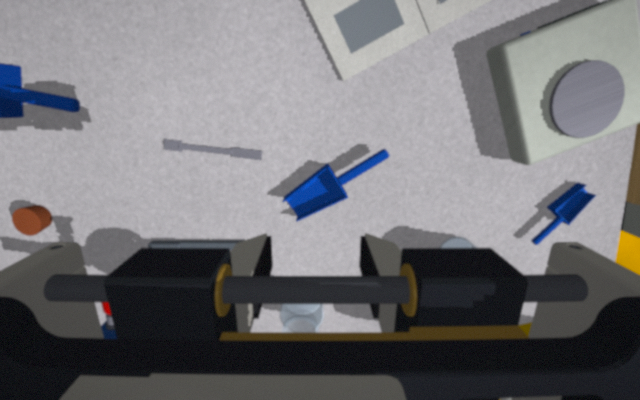

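View pics/s9.png

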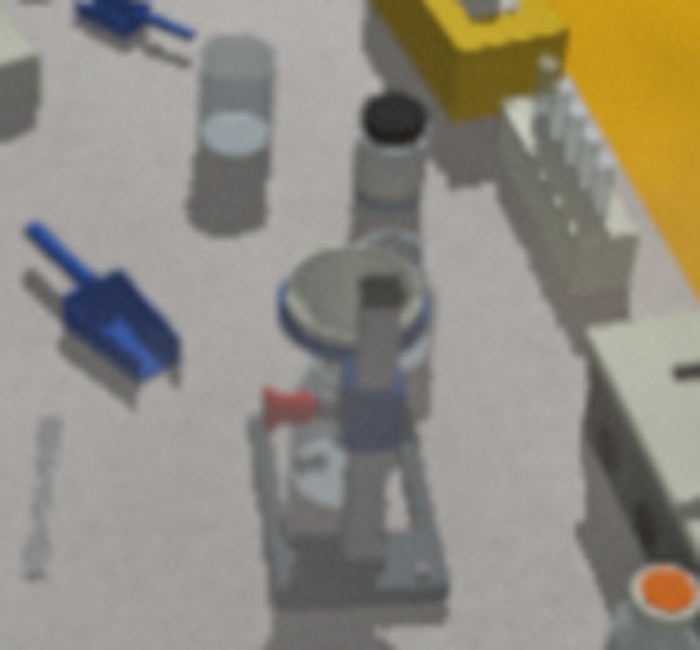

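View pics/top9.png

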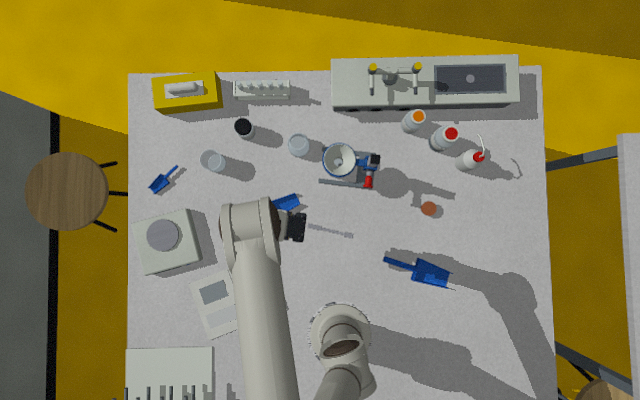

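Run:
```python
from h import *
crop(cv2.imread("pics/e1.png"),270,215,370,335,5,"pics/e1b.png")
```

```text
(no output)
```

View pics/e1b.png

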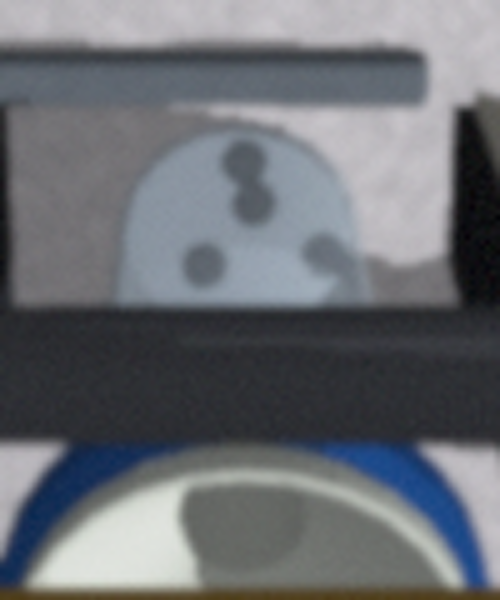

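Run:
```python
from h import *
f,T=load("w6");f1,T1=load("w1")
# same knob features before (z .2367) and after (z .1767): grip mid, barrel end
print("after",atz(f,(270+274/6-.4,150+320/6-.4),.1767,T),"barrel",atz(f,(270+273/6-.4,150+432/6-.4),.1767,T))
print("before",atz(f1,(320+303/5-.4,140+293/5-.4),.2367,T1),"barrel",atz(f1,(320+298/5-.4,140+375/5-.4),.2367,T1))
arm.close_job()
```

```text
after [ 0.5278 -0.0903  0.1767] barrel [ 0.5452 -0.0929  0.1767]
before [ 0.5284 -0.0903  0.2367] barrel [ 0.5449 -0.0928  0.2367]
the job is handed in; nothing more can be done
```

The job is done and handed in at about 32 s of robot time. The tall bottle was the one under the funnel, so I pulled the plunger out, lowered the sleeve 60 mm to the third hole, eased the plunger in and let go. I then tipped the granules from the middle-sized scoop and put it back where it had lain.

**Last checks:**
- **Plunger:** the knob's position along its axis matches the first measurement to within 0.6 mm, and its gap to the barrel is unchanged, so it is fully home.
- **Granules:** the enlarged wrist picture shows all four on the floor of the tall bottle.
- **Scoop:** it is empty, flat and right way up at its old place.
- **Everything else:** both bottles and the other things stand where they were as far as the last pictures show; I did not re-measure each one.
- **Forces:** I saw at most about 8 N in any direction in the readings I printed.

No check failed. The one small disagreement was that the side view showed the gripped scoop's back edge about 4 mm lower than my model before the pour, which had no effect.

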